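# Refit the bayonet cap of the air filter

## Task

Slide the knurled cap out through the open end of its slotted rack (the rails hold its flange down until it is clear), and set it upright over the spigot of the air filter housing. Turn it until the keyways hidden inside it drop over the spigot's pins, then push it fully home against the sprung core and finish while still holding it pushed home: do not let go. Do not shift the torch, the tape measure or the wooden block.

Things in the scene. Friction and masses are not known exactly. Their poses are not given: they have to be found in the camera images.
- cap_center (a point): Centre, half-way up, of the black knurled cap; z is its axis, up. The cap is 56 mm tall, a cylinder 53 mm in diameter with a flange round its lower rim, 66 mm in diameter and 5 mm thick; closed on top, open below; about 120 g. At the start it stands upright in the rack, its lower rim 6 mm and this point 34 mm above the worktop.
- cap_rim (a point): Centre of the cap's open lower end, 28 mm below its centre. Inside, three lands from 4 to 44 mm above this rim leave an opening 36 mm in diameter; between them run three keyways, 120 degrees apart, about 12 mm wide, unseen from outside; their angle about the cap is not told. The inner ceiling is 44 mm above this rim.
- rack: Low fixed steel rack, 90 x 88 x 20 mm, that stores the cap. Origin: on the worktop, under the stored cap's axis. Its channel runs along its own x axis, shut at +x, open at -x. Floor 6 mm thick; two rails above the cap's flange, 57 mm apart, underside 13.5 mm and top 19.5 mm above the worktop.
- rack_mouth (a point): Middle of the rack's open end, at worktop height, where the rails end: 36 mm from the rack's origin along its -x. The flange is clear of the rails, and the cap can be lifted, once the cap has slid 70 mm or more along -x from where it is stored; not before.
- housing: Fixed filter housing: square foot of 92 mm, round aluminium body; its flat top (the shoulder, 72 mm in diameter) is 40 mm above the worktop. Origin: on the worktop, on its upright axis. The spigot stands on this axis. Fully home, the cap's lower rim rests on the shoulder and the cap's centre is 68 mm above the worktop.
- spigot_top (a point): Top of the fixed steel spigot, 40 mm above the shoulder; 34 mm in diameter, tapered to 20 mm over its top 10 mm. Three pins 120 degrees apart, 6 mm thick, stick out 4 mm, centres 20 mm above the shoulder, at angles not told. Out of line, the cap stops on them, rim 19 mm above the shoulder; in line within 6 degrees it drops. Any turn through 120 degrees meets the keyways.
- core (a joint): Sprung brass core, 14 mm in diameter, on top of the spigot: how far it is pressed down, m. 0 is free, its tip 54 mm above the housing's shoulder. The cap's ceiling meets it 10 mm before home; it pushes back with 4 N there and 9 N at home (0.010), and lifts the cap again if let go.
- torch: Yellow torch standing upright, 31 mm in diameter, 92 mm tall; origin under its centre. Leave alone.
- tape_measure: Yellow and black tape measure standing on edge, 82 x 33 x 69 mm; origin under its centre. Leave alone.
- wood_block: Plain wooden block lying flat, 40 x 100 x 45 mm; origin under its centre. Leave alone.
Things that resemble listed ones, but are neither listed nor needed, are in the scene too. Leave any green look-alike of the rack alone.

How it is judged:
By the outcome, as a careful person would: the job done as asked, in the order asked, and still so for the second after the job is handed in, while the arm keeps its last pose, push and grip.
It also fails if it takes over 72 s, if anything falls off the work surface, if the arm or the gripper's body presses on something with over 40 N, if the wrist force passes 120 N, or if a joint passes its speed limit or range.

## Robot

A 6-joint arm with a two-finger parallel gripper is mounted at the origin on a cart in front of the work surface, level with it; the furniture and walls round the work are solid. World frame = base frame: x ahead of the robot, y to its left, z up, the work surface at z = 0. Lengths are in mm, angles in degrees, forces in N, time in s.
With the tool pointing down it reaches from about 300 to 850 mm from the base axis. Payload 4.2 kg.
Tool frame: the origin (TCP) lies at the very end of the fingers, on their centre line; the grasp point (between the pads) lies env.pinch_z behind it (env.pinch_z is the distance from the TCP to the grasp point, in mm); z points along the fingers, y is the line along which they close (so a half turn about z gives the same grasp; the last joint's range is limited). The gripper opens to 91 mm and grips with 3 to 60 N. Pads are 32 mm wide; open, the fingers measure 118 mm over their backs; the gripper's body (76 mm by 178 mm) begins 60 mm behind the grasp point.
Start: joints at [64.515, 18.312, 89.639, -0, 72.044, -1.146], TCP at [236.984, 523.91, 213.976] pointing down, gripper open.
Joint ranges: [-177.97, 177.97], [-48.28, 115.42], [12.27, 149.76], [-77.06, 257.06], [2.81, 150.46], [-146.56, 146.56]. Speed limits (degrees/s): [147.25, 147.25, 180, 180, 180, 180].

## Interface

Orientations are given as [roll, pitch, yaw] about the fixed x, y, z axes, in that order (R = Rz(yaw) Ry(pitch) Rx(roll)).
In Python, from workcell import state, vision, job_done, env gives the robot as it stands.
- The arm moves only by the tool servo_tool, never from a script. Its argument "rows" is a list of rows, each a list of 5 numbers: the shift along the tool's x, y, z scaled (see below), then the turn about the tool's z scaled (see below), then the opening, from 0 (shut) to 1 (fully open). A call has 1 to 20 rows; each row is the pose to reach, as a shift and turn from the pose commanded when the call began, along the tool's axes at that moment; what a row does not reach only later rows make up. The controller multiplies each number of a shift by 200 mm and each number of a turn by 90 degrees. A row lasts 1/12 s, in which the tool goes at most 41.7 mm and 7.16 degrees, less where a joint would pass 70% of its speed; a pose out of reach is approached as far as the arm can. A call with a number of a shift or a turn outside -1 to 1 is refused whole. A call with a gripper value outside its range is refused whole. The fingers move at their own pace and stop on an object; "force" is the grip in N (left out, the last holds). Time passes only in rows, so rows that repeat a pose let the fingers close. It gives the time, the measured TCP pose, the force, the opening and the grip force at its end, in the units of the state.
- state(): the state, without advancing time (a new reading comes with each control period).
- vision.grab_frame(name): name is "side" or "top" or "wrist"; returns the picture (400x640x3 uint8, red, green, blue); there is no depth.
- vision.camera_info(name): a dict with "vertical_fov" (degrees; the focal length in pixels is half the picture's height over the tangent of half this angle, whatever the lens; pixels are square), "cx", "cy" (the principal point, pixels), "T" (4x4, takes a point from camera to world coordinates). Camera axes: x right, y up, looking along -z (the intrinsics and any distortion apply to the point x, -y, -z); pixel columns grow to the right and rows downward; lengths in mm; the calibration is good to about 2 mm. A picture is of the moment at which its call begins: read the wrist's pose just before it. camera_info takes no time and is no camera call; for the wrist camera it gives the pose at the moment of the call.
- job_done(): hands the job in; it is judged then, once.
The state is a dict: "time_s": time; "qpos": joint angles; "qvel": joint speeds; "effort": joint torques, N m; "ee_pos": TCP position; "ee_rot": TCP orientation; "force": force on the tool from outside, world axes, zero at the start; "torque": the same for the moment, N m; "gripper_width": finger opening in mm; "gripper_force": force on a finger pad.
Only numpy, scipy, OpenCV 4.12 (cv2) and the standard library are available. Lean on these libraries where they do the work, as an engineer would, in place of code of your own. Each camera call takes 0.05 s, during which the arm holds its last target. There are 200 camera calls.

## Working session

There is one attempt and no reset: what is moved stays moved. The work goes in short steps, Python scripts to look and compute and a tool call to move; the robot and the scene stay as the last step left them, time stands still between calls to the robot, and variables do not carry over. Pictures are saved under pics/ and viewed, at most 10 in all, crops included, and the job is handed in when it is done.

Besides the shell and the picture viewer there is one more tool, called after "Request:" in YAML: its name, and indented under it one key for each argument. servo_tool: Moves the arm, as the interface text tells. Its arguments: {"type":"object","properties":{"rows":{"type":"array"},"force":{"type":"number"}},"required":["rows"]}

```bash
mkdir -p pics; ls; python3 - <<'E'
from workcell import state, vision, env
import cv2, numpy as np
s=state(); print({k:np.round(v,2) for k,v in s.items()}, env.pinch_z)
ims=[]
for n in ("side","top","wrist"):
    i=vision.camera_info(n); print(n,i["vertical_fov"],i["cx"],i["cy"],{k:v for k,v in i.items() if k not in("vertical_fov","cx","cy","T")}); print(np.round(i["T"],3).tolist())
    im=vision.grab_frame(n); cv2.imwrite(f"pics/{n}0.png",im[:,:,::-1])
E
```

```text
pics
{'time_s': np.float64(0.0), 'qpos': array([64.52, 18.35, 89.71, -0.  , 72.04, -1.15]), 'qvel': array([-0.01,  0.05,  0.04,  0.1 ,  0.02, -0.07]), 'effort': array([  0.  , -41.25, -23.2 ,   0.07,   0.05,  -0.  ]), 'ee_pos': array([236.75, 523.42, 213.09]), 'ee_rot': array([-179.89,   -0.  ,  155.66]), 'force': array([ 0.5 ,  0.34, -0.35]), 'torque': array([ 0.01, -0.03, -0.01]), 'gripper_force': np.float64(0.0), 'gripper_width': np.float64(91.09)} 18.8
side 46.479393211810645 321.8707879919634 200.55620386135962 {}
[[0.94, 0.205, -0.273, 177.381], [-0.341, 0.556, -0.758, -639.873], [-0.004, 0.806, 0.592, 879.532], [0.0, 0.0, 0.0, 1.0]]
top 56.72929932570477 322.39451963909016 202.92330560579822 {}
[[-0.004, 0.982, -0.189, 309.133], [-1.0, -0.001, 0.016, 388.17], [0.016, 0.189, 0.982, 1314.123], [0.0, 0.0, 0.0, 1.0]]
wrist 71.17293274594164 317.2038308147738 205.09474143710142 {}
[[0.412, -0.88, -0.237, 170.039], [0.911, 0.398, 0.107, 553.902], [0.0, -0.26, 0.966, 384.132], [0.0, 0.0, 0.0, 1.0]]
```

View pics/top0.png

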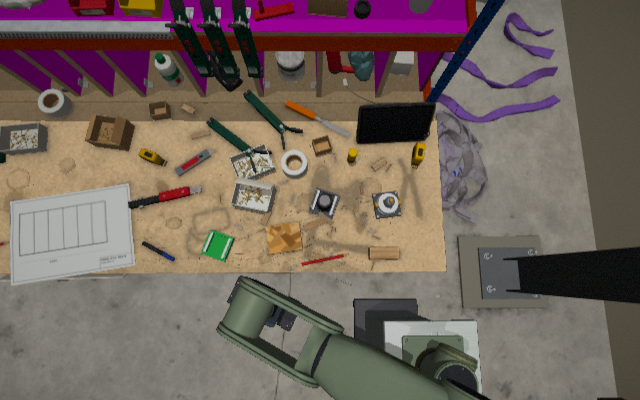

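View pics/side0.png

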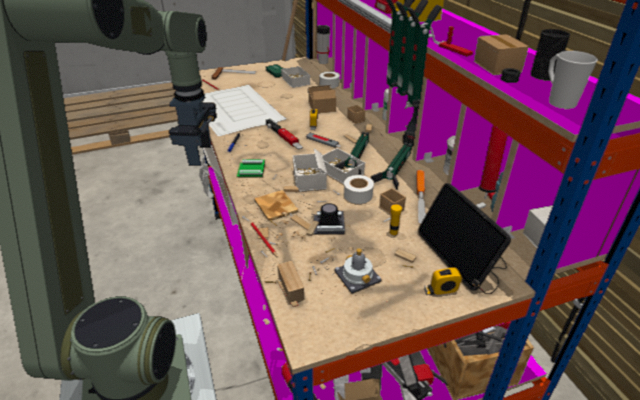

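The top view shows the rack with its cap at (323,203) and the housing at (387,204), with the block at (384,253), the torch at (352,156) and the tape at (418,154). In the side view the cap is at (330,215) and the housing at (358,270). Next I'll enlarge both and get first positions.

```bash
cat > h.py <<'E'
from workcell import state, vision, env
import cv2, numpy as np
def ray(info,u,v):
    f=200/np.tan(np.radians(info["vertical_fov"]/2)); T=np.array(info["T"])
    d=T[:3,:3]@np.array([(u-info["cx"])/f,-(v-info["cy"])/f,-1.]); return T[:3,3],d
def plane(info,u,v,z):
    o,d=ray(info,u,v); return (o+d*(z-o[2])/d[2])
def tri(i1,p1,i2,p2):
    o1,d1=ray(i1,*p1);o2,d2=ray(i2,*p2); A=np.c_[d1,-d2]; t=np.linalg.lstsq(A,o2-o1,rcond=None)[0]
    a,b=o1+t[0]*d1,o2+t[1]*d2; return (a+b)/2,np.linalg.norm(a-b)
def proj(info,P):
    T=np.array(info["T"]); f=200/np.tan(np.radians(info["vertical_fov"]/2)); c=T[:3,:3].T@(np.array(P)-T[:3,3])
    return info["cx"]-f*c[0]/c[2], info["cy"]+f*c[1]/c[2]
E
python3 - <<'E'
from h import *
t=cv2.imread("pics/top0.png"); s=cv2.imread("pics/side0.png")
a=cv2.resize(t[178:228,300:410],None,fx=7,fy=7,interpolation=cv2.INTER_CUBIC)
b=cv2.resize(s[192:298,305:390],(400*85//106*7//7*1,400),interpolation=cv2.INTER_CUBIC) if 0 else cv2.resize(s[195:295,300:400],(240,240),interpolation=cv2.INTER_CUBIC)
c=np.zeros((600,770,3),np.uint8); c[:350]=a; c[355:595,:240]=b; cv2.imwrite("pics/c1.png",c)
I=vision.camera_info("top");S=vision.camera_info("side")
for n,u,v,z in (("cap top",324,200,62),("spigot",389,202,90),("torch",352,153,92),("tape",418,152,69),("block",384,253,45)): print(n,plane(I,u,v,z).round(),np.round(proj(S,plane(I,u,v,z))))
E
```

```text
cap top [560. 362.  62.] [329. 209.]
spigot [548. 143.  90.] [355. 251.]
torch [720. 265.  92.] [395. 208.]
tape [731.  29.  69.] [443. 269.]
block [379. 158.  45.] [290. 276.]
```

View pics/c1.png

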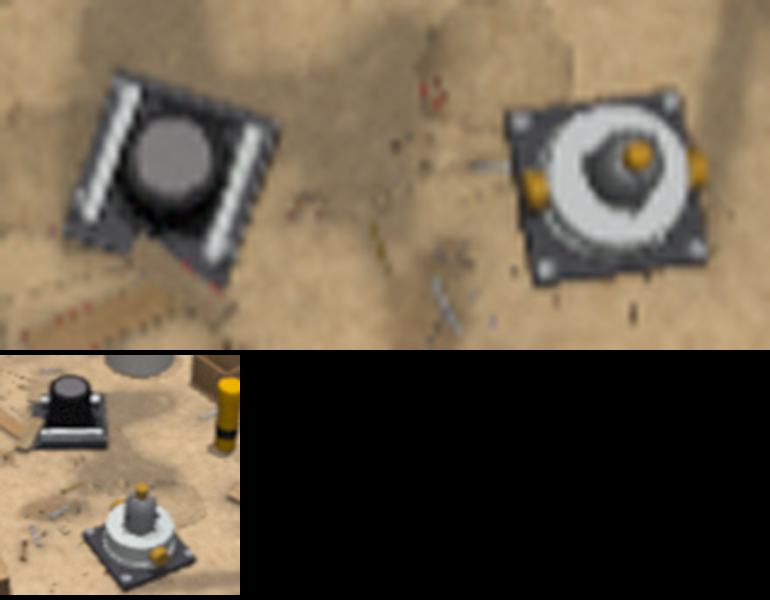

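The crop shows the rails running from top right to bottom left. The mouth points towards the robot and slightly to +y, about 162° in the world. Something lies near the mouth, so I'll fly above the rack and look from close by.

Request:
servo_tool:
  rows:
    - [-0.2, 0, 0, 0, 1]
    - [-0.4, 0, 0, 0, 1]
    - [-0.6, 0, 0, 0, 1]
    - [-0.8, 0, 0, 0, 1]
    - [-1, 0, 0, 0, 1]
    - [-1, 0, 0, 0, 1]

```text
time_s: 0.65
ee_pos: [425.2, 438.2, 213.3]
ee_rot: [-180.0, 0.2, 155.3]
force: [-0.6, 0.7, 0.2]
gripper_width: 91.5
gripper_force: 0.0
```

Request:
servo_tool:
  rows:
    - [-0.2, 0, 0, 0, 1]
    - [-0.4, 0, 0, 0, 1]
    - [-0.6, 0, 0, 0, 1]
    - [-0.75, -0.05, 0, 0, 1]
    - [-0.75, -0.05, 0, 0, 1]
    - [-0.75, -0.05, 0, 0, 1]
    - [-0.75, -0.05, 0, 0, 1]

```text
time_s: 1.23
ee_pos: [550.9, 370.9, 213.6]
ee_rot: [-180.0, -0.1, 155.7]
force: [-0.7, -0.6, 0.9]
gripper_width: 91.3
gripper_force: 0.0
```

```bash
python3 - <<'E'
from h import *
s=state(); print(s["time_s"],s["ee_pos"],s["ee_rot"],s["qpos"],s["force"])
W=vision.camera_info("wrist"); im=vision.grab_frame("wrist")[:,:,::-1].copy(); cv2.imwrite("pics/w1.png",im)
print(np.round(W["T"],3).tolist(), "expect cap",proj(W,[560,362,62]))
E
```

```text
1.2333 [550.90235897 370.90783616 213.57796069] [-1.79975641e+02 -7.65736077e-02  1.55653544e+02] [ 3.29332396e+01  2.65353771e+01  7.67738663e+01  5.26569676e-02
  7.67526468e+01 -3.27324147e+01] [-0.6850471  -0.61384401  0.94017021]
[[0.413, -0.88, -0.236, 484.28], [0.911, 0.399, 0.105, 401.058], [0.001, -0.258, 0.966, 384.589], [0.0, 0.0, 0.0, 1.0]] expect cap (np.float64(313.1734033287055), np.float64(204.1091064295294))
```

View pics/w1.png

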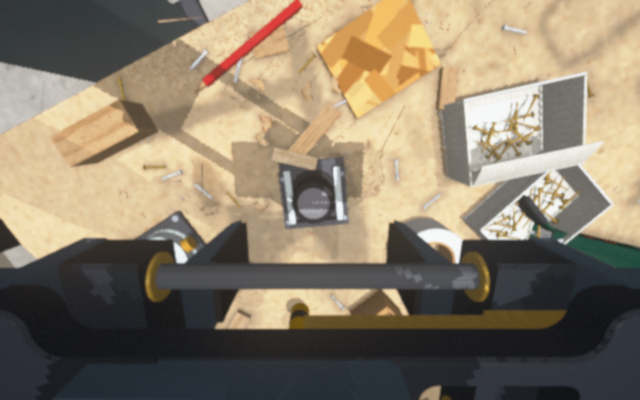

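The wrist view shows the cap top at about (314,203), the rails at x≈288 and x≈342, and the mouth towards the top of the picture. A wood offcut lies at the mouth near (295,158). I'll enlarge that area and measure.

```bash
python3 - <<'E'
from h import *
im=cv2.imread("pics/w1.png"); c=cv2.resize(im[125:245,255:375],None,fx=5,fy=5,interpolation=cv2.INTER_CUBIC); cv2.imwrite("pics/c2.png",c)
W={**vision.camera_info("wrist")}
g=cv2.cvtColor(im,cv2.COLOR_BGR2GRAY); hsv=cv2.cvtColor(im,cv2.COLOR_BGR2HSV)
m=np.zeros_like(g); m[150:235,270:360]=((g>150)&(hsv[:,:,1]<60))[150:235,270:360]*255
n,l,st,ce=cv2.connectedComponentsWithStats(m)
for k in range(1,n):
    if st[k,4]>60:
        p=np.argwhere(l==k)[:,::-1].astype(np.float32); r=cv2.minAreaRect(p); b=cv2.boxPoints(r)
        print(st[k],r); print([plane(W,*q,19.5)[:2].round(1).tolist() for q in b])
E
```

```text
[333 166  15  55 382] ((337.8977355957031, 192.857177734375), (54.272029876708984, 10.392037391662598), 80.96051788330078)
[[532.3, 396.4], [535.9, 409.4], [608.1, 391.2], [604.5, 377.5]]
[284 172  12  53 302] ((289.52264404296875, 197.97511291503906), (52.41679763793945, 9.322770118713379), 87.27368927001953)
[[514.2, 340.0], [518.7, 351.4], [585.4, 323.3], [580.7, 311.3]]
[301 209  25   8 145] ((313.0, 212.5), (24.0, 7.0), 0.0)
[[578.2, 335.1], [569.2, 339.4], [582.7, 369.1], [591.8, 365.0]]
```

View pics/c2.png

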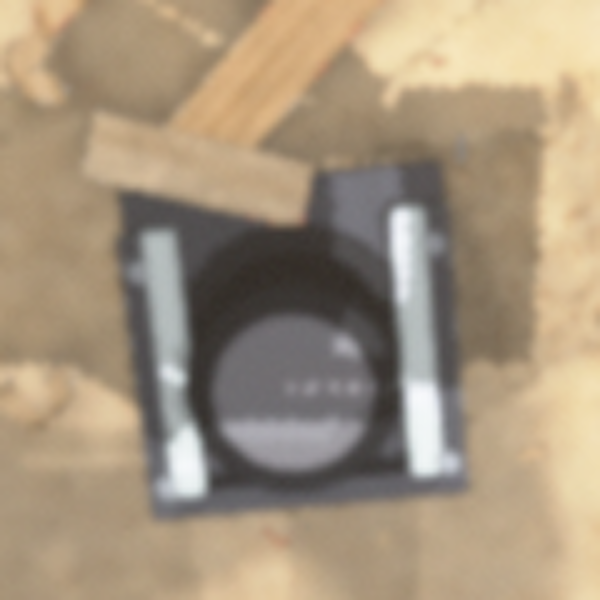

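The crop shows the cap's grey top centred at px (313.6,203.4). The rail centre lines run (287,171)→(293,224) and (336,166)→(340,220), and a loose-looking offcut overlaps the left half of the mouth. I'll compute positions and the move.

```bash
python3 - <<'E'
from h import *
W=vision.camera_info("wrist");T=vision.camera_info("top");S=vision.camera_info("side")
print("cap w",plane(W,313.5,203.3,62),"tri",tri(W,(313.5,203.3),T,(324.5,200.4)),tri(W,(313.5,203.3),S,(329,208.5)))
for a,b in (((287,171),(293,224)),((336,166),(340,220))):
    A,B=plane(W,*a,19.5),plane(W,*b,19.5); print(A.round(1),B.round(1),np.degrees(np.arctan2(*(A-B)[1::-1])))
    A=plane(T,*((300+130/7,178+90/7) if a[0]==287 else (0,0)),19.5)
A,B=plane(W,286,228.5,6),plane(W,348.5,222.5,6); print("back",A,B,np.degrees(np.arctan2(*(B-A)[1::-1])))
for n,p,q in (("L",(130,90),(90,215)),("R",(254,132),(216,255))):
    A,B=[plane(T,300+x/7,178+y/7,19.5) for x,y in (p,q)]; print("top",n,A.round(1),B.round(1),np.degrees(np.arctan2(*(B-A)[1::-1])))
for p in ((319,159),(272,155),(316,169)): print([ (np.round(proj(S,plane(W,*p,z)),1).tolist(),np.round(proj(T,plane(W,*p,z)),1).tolist()) for z in (0,20)])
E
```

```text
cap w [559.05096559 363.17522182  62.        ] tri (array([565.27075801, 359.58181365,  33.03606682]), np.float64(1.0880088022934646)) (array([559.64590741, 363.04230221,  61.75687526]), np.float64(1.0636790621440855))
[514.9 344.7  19.5] [584.1 320.2  19.5] 160.54702134838925
[535.3 405.7  19.5] [605.5 381.5  19.5] 160.92819102620356
back [589.84475113 305.08783041   6.        ] [618.44968736 390.31372836   6.        ] 71.44635925895008
top L [602.3 380.2  19.5] [537.4 400.6  19.5] 162.52850068269836
top R [580.3 316.9  19.5] [516.8 336.9  19.5] 162.55662998831085
[([313.2, 222.9], [316.2, 214.5]), ([312.5, 217.7], [316.1, 214.1])]
[([309.3, 236.8], [331.9, 223.1]), ([308.7, 230.7], [331.1, 222.4])]
[([317.7, 224.0], [318.8, 211.5]), ([316.7, 218.7], [318.6, 211.3])]
```

The cap sits at (559.5, 363), consistent across the wrist and side views and with the rail midline. The mouth direction is about 161.3°. Now I'll align, descend and grip.

Request:
servo_tool:
  rows:
    - [-0.055, -0.018, 0.1, -0.063, 1]
    - [-0.055, -0.018, 0.25, -0.063, 1]
    - [-0.055, -0.018, 0.4, -0.063, 1]
    - [-0.055, -0.018, 0.55, -0.063, 1]
    - [-0.055, -0.018, 0.7, -0.063, 1]
    - [-0.055, -0.018, 0.8, -0.063, 1]
    - [-0.055, -0.018, 0.88, -0.063, 1]
    - [-0.055, -0.018, 0.93, -0.063, 1]
    - [-0.055, -0.018, 0.93, -0.063, 1]
    - [-0.055, -0.018, 0.93, -0.063, 1]
    - [-0.055, -0.018, 0.93, -0.063, 1]

```text
time_s: 2.2
ee_pos: [560.7, 363.8, 29.4]
ee_rot: [179.9, 0.1, 161.4]
force: [-0.7, -0.7, 0.5]
gripper_width: 91.3
gripper_force: 0.0
```

Request:
servo_tool:
  rows:
    - [0, 0, 0, 0, 0.5]
    - [0, 0, 0, 0, 0.5]
    - [0, 0, 0, 0, 0.4]
    - [0, 0, 0, 0, 0.3]
    - [0, 0, 0, 0, 0.3]
    - [0, 0, 0, 0, 0.3]
    - [0, 0, 0, 0, 0.3]
    - [0, 0, 0, 0, 0.3]
  force: 25

```text
time_s: 2.87
ee_pos: [560.3, 362.6, 28.1]
ee_rot: [-180.0, 0.0, 161.3]
force: [-0.9, -0.9, 1.0]
gripper_width: 52.0
gripper_force: 25.0
```

The cap is gripped (52 mm, 25 N). Tool +x now points out through the mouth, so I'll slide it gently in stages and watch the force.

Request:
servo_tool:
  rows:
    - [0.02, 0, 0, 0, 0.3]
    - [0.04, 0, 0, 0, 0.3]
    - [0.06, 0, 0, 0, 0.3]
    - [0.08, 0, 0, 0, 0.3]
    - [0.1, 0, 0, 0, 0.3]
    - [0.12, 0, 0, 0, 0.3]
    - [0.14, 0, 0, 0, 0.3]
    - [0.14, 0, 0, 0, 0.3]
    - [0.14, 0, 0, 0, 0.3]
  force: 35

```text
time_s: 3.62
ee_pos: [532.8, 372.1, 28.1]
ee_rot: [-180.0, -0.1, 161.3]
force: [-1.9, 0.8, 2.9]
gripper_width: 51.4
gripper_force: 35.0
```

Request:
servo_tool:
  rows:
    - [0.02, 0, 0, 0, 0.3]
    - [0.04, 0, 0, 0, 0.3]
    - [0.06, 0, 0, 0, 0.3]
    - [0.08, 0, 0, 0, 0.3]
    - [0.1, 0, 0, 0, 0.3]
    - [0.12, 0, 0, 0, 0.3]
    - [0.14, 0, 0, 0, 0.3]
    - [0.16, 0, 0, 0, 0.3]
    - [0.18, 0, 0, 0, 0.3]
    - [0.2, 0, 0, 0, 0.3]
    - [0.22, 0, 0, 0, 0.3]
    - [0.24, 0, 0, 0, 0.3]
    - [0.26, 0, 0, 0, 0.3]
    - [0.26, 0, 0, 0, 0.3]
    - [0.26, 0, 0, 0, 0.3]

```text
time_s: 4.87
ee_pos: [483.6, 388.2, 27.4]
ee_rot: [-179.9, -0.1, 161.3]
force: [0.7, -0.2, -0.8]
gripper_width: 51.5
gripper_force: 35.0
```

```bash
python3 - <<'E'
from h import *
s=state(); print(s["time_s"],s["ee_pos"],s["ee_rot"],s["force"],s["torque"])
im={n:vision.grab_frame(n)[:,:,::-1].copy() for n in ("wrist","side")}
a=cv2.resize(im["side"][170:250,260:380],(600,400),interpolation=cv2.INTER_CUBIC); 
cv2.imwrite("pics/s2.png",a); cv2.imwrite("pics/w2.png",im["wrist"])
E
```

```text
4.8667 [483.59379929 388.20615261  27.43900324] [-1.79933828e+02 -7.02009873e-02  1.61344628e+02] [ 0.65894947 -0.23091124 -0.83992397] [-0.00219797 -0.02380831  0.02513066]
```

View pics/s2.png

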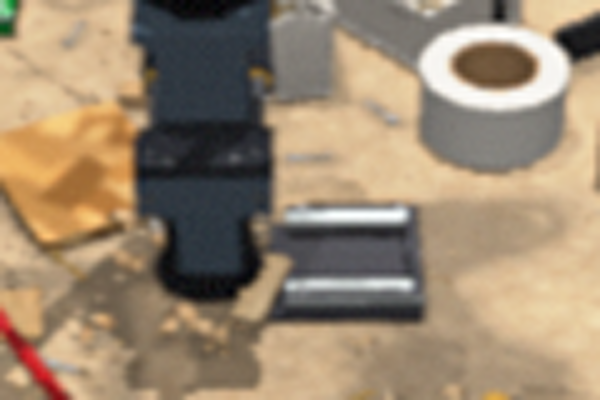

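The crop shows the gripper holding the cap at (210,270), fully clear of the empty rack, with little force. Now I'll lift and carry it beside the housing for a close look. The housing should end up under the wrist camera, with the TCP offset by about 74 mm.

Request:
servo_tool:
  rows:
    - [0, 0, -0.05, 0, 0.3]
    - [0, 0, -0.15, 0, 0.3]
    - [0, 0, -0.3, 0, 0.3]
    - [0, 0, -0.45, 0, 0.3]
    - [0, 0, -0.6, 0, 0.3]
    - [0, 0, -0.75, 0, 0.3]
    - [-0.1, -0.1, -0.9, 0, 0.3]
    - [-0.2, -0.2, -0.95, 0, 0.3]
    - [-0.3, -0.3, -0.95, 0, 0.3]
    - [-0.4, -0.4, -0.95, 0, 0.3]
    - [-0.5, -0.5, -0.95, 0, 0.3]
    - [-0.6, -0.6, -0.95, 0, 0.3]
    - [-0.7, -0.7, -0.95, 0, 0.3]
    - [-0.8, -0.8, -0.95, 0, 0.3]
    - [-0.9, -0.9, -0.95, 0, 0.3]
    - [-1, -1, -0.95, 0, 0.3]
    - [-1, -1, -0.95, 0, 0.3]
    - [-1, -1, -0.95, 0, 0.3]
    - [-1, -1, -0.95, 0, 0.3]

```text
time_s: 6.55
ee_pos: [609.7, 135.1, 218.3]
ee_rot: [180.0, -0.0, 161.3]
force: [-0.9, -0.1, -1.9]
gripper_width: 51.7
gripper_force: 35.0
```

```bash
python3 - <<'E'
from h import *
s=state(); print(s["time_s"],s["ee_pos"],s["ee_rot"],s["qpos"],s["force"],s["gripper_width"])
W=vision.camera_info("wrist"); im=vision.grab_frame("wrist")[:,:,::-1].copy(); np.save("W3.npy",W["T"])
cv2.imwrite("pics/w3.png",im); print("expect",proj(W,[548,143,94]),proj(W,[548,143,40]))
E
```

```text
6.55 [609.68585894 135.07892738 218.30017766] [ 1.79960183e+02 -2.55677139e-02  1.61300130e+02] [ 1.14117611e+01  2.26753978e+01  8.23426938e+01  4.89420774e-02
  7.49840551e+01 -5.99010412e+01] [-0.86369378 -0.06398221 -1.93482978] 51.69266005257282
expect (np.float64(304.74257946021925), np.float64(142.342071181412)) (np.float64(306.53138337427504), np.float64(140.44767460913152))
```

View pics/w3.png

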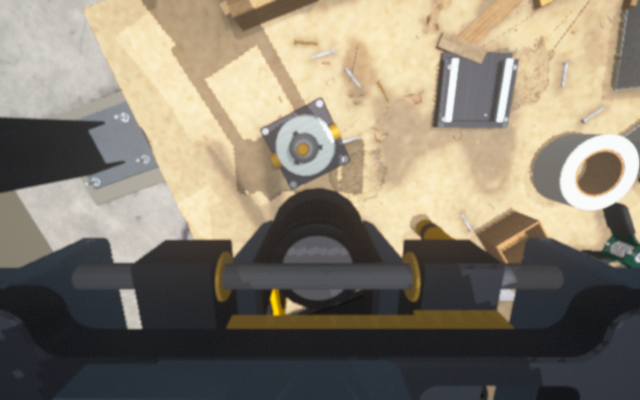

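The wrist view shows the housing ring around (306,146) with the brass core at (303,149), and the held cap sits at (318,265). I'll measure the ring (z=40) and the core (z=94).

```bash
python3 - <<'E'
from h import *
im=cv2.imread("pics/w3.png"); W=vision.camera_info("wrist"); T=vision.camera_info("top")
hsv=cv2.cvtColor(im,cv2.COLOR_BGR2HSV)
m=((hsv[:,:,1]<50)&(hsv[:,:,2]>110)).astype(np.uint8)*255; r=np.zeros_like(m); r[105:188,262:350]=m[105:188,262:350]
r=cv2.morphologyEx(r,cv2.MORPH_OPEN,np.ones((3,3)))
n,l,st,ce=cv2.connectedComponentsWithStats(r); k=1+np.argmax(st[1:,4]); 
c=max(cv2.findContours((l==k).astype(np.uint8),cv2.RETR_EXTERNAL,cv2.CHAIN_APPROX_NONE)[0],key=len)
hull=cv2.convexHull(c); e=cv2.fitEllipse(hull); print("ring",st[k],e,cv2.minEnclosingCircle(c),plane(W,*e[0],40))
b=((hsv[:,:,0]>10)&(hsv[:,:,0]<28)&(hsv[:,:,1]>150)).astype(np.uint8); q=np.zeros_like(b); q[137:160,292:316]=b[137:160,292:316]
mm=cv2.moments(q,True); u=(mm["m10"]/mm["m00"],mm["m01"]/mm["m00"]); print("core",u,mm["m00"],plane(W,*u,94))
print("top: ring",plane(T,388.4,203.1,40),"core",plane(T,300+637/7,178+155/7,94))
o=im[95:205,250:370]; cv2.imwrite("pics/c3.png",cv2.resize(o,None,fx=5,fy=5,interpolation=cv2.INTER_CUBIC))
E
```

```text
ring [ 262  105   74   72 3136] ((301.35711669921875, 138.06211853027344), (73.3896713256836, 76.28038024902344), 106.3434829711914) ((300.68170166015625, 137.20721435546875), 39.762489318847656) [543.16711607 138.36587052  40.        ]
core (302.4415584415584, 148.8961038961039) 77.0 [553.34773085 138.93846367  94.        ]
top: ring [553.41029279 135.09784719  40.        ] core [553.19111575 136.64938468  94.        ]
```

View pics/c3.png

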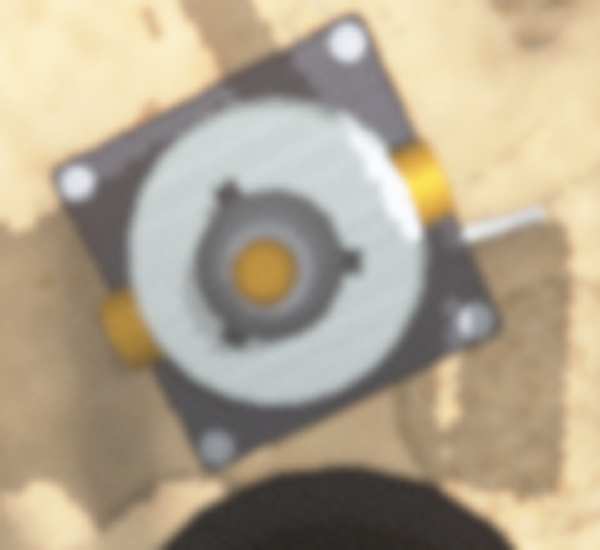

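The crop shows the core at (264,270) and the ring spanning x 130–428 and y 98–406, centre (279,252), with three pins on the spigot. I'll combine these.

```bash
python3 - <<'E'
from h import *
W=vision.camera_info("wrist"); T=vision.camera_info("top"); S=vision.camera_info("side")
print("ring",plane(W,305.4,144.9,40),"bolts",np.mean([plane(W,250+x/5-.4,95+y/5-.4,12)for x,y in((348,42),(77,182),(218,445),(473,322))],0))
c=(302.4,148.8); print("core",plane(W,*c,94),"tri side",tri(W,c,S,(358.4,250.5)),"top",tri(T,(390.6,199.8),S,(358.4,250.5)))
s=state();p=s["ee_pos"]; y=np.radians(s["ee_rot"][2])
C=vision.camera_info("wrist")
# held cap top centre
print("cap top in hand", plane(W,318,266,p[2]+34)-p)
h=np.array([552.5,138.5]); d=h-p[:2]; print("move tool x,y",d@[np.cos(y),np.sin(y)],d@[np.sin(y),-np.cos(y)])
E
```

```text
ring [552.4176896  140.33192723  40.        ] bolts [553.51488082 138.84642143  12.        ]
core [553.24156253 138.93024818  94.        ] tri side (array([553.46354621, 138.76615002,  92.51758965]), np.float64(0.3359475228051405)) top (array([553.9086321 , 137.97057359,  93.27687674]), np.float64(1.2227936553537677))
cap top in hand [-2.1662618   1.33954595 34.        ]
move tool x,y 54.98084428068075 -15.420034887896415
```

The views agree on the housing axis at about (553.2, 139.0). I'll move above it and descend to a rim height of about 103, just over the core.

Request:
servo_tool:
  rows:
    - [0.1, -0.03, 0, 0, 0.3]
    - [0.2, -0.06, 0, 0, 0.3]
    - [0.268, -0.072, 0, 0, 0.3]
    - [0.268, -0.072, 0, 0, 0.3]
    - [0.268, -0.072, 0.1, 0, 0.3]
    - [0.268, -0.072, 0.2, 0, 0.3]
    - [0.268, -0.072, 0.3, 0, 0.3]
    - [0.268, -0.072, 0.4, 0, 0.3]
    - [0.268, -0.072, 0.46, 0, 0.3]
    - [0.268, -0.072, 0.46, 0, 0.3]
    - [0.268, -0.072, 0.46, 0, 0.3]
    - [0.268, -0.072, 0.46, 0, 0.3]

```text
time_s: 7.6
ee_pos: [555.6, 139.0, 127.0]
ee_rot: [179.9, 0.1, 161.4]
force: [-0.3, 0.3, -1.3]
gripper_width: 51.3
gripper_force: 35.0
```

Request:
servo_tool:
  rows:
    - [0, 0, 0.02, 0, 0.3]
    - [0, 0, 0.04, 0, 0.3]
    - [0, 0, 0.06, 0, 0.3]
    - [0, 0, 0.08, 0, 0.3]
    - [0, 0, 0.1, 0, 0.3]
    - [0, 0, 0.12, 0, 0.3]
    - [0, 0, 0.12, 0, 0.3]
    - [0, 0, 0.12, 0, 0.3]

```text
time_s: 8.27
ee_pos: [554.4, 138.3, 101.6]
ee_rot: [-180.0, -0.0, 161.3]
force: [-0.1, 0.4, -1.2]
gripper_width: 51.7
gripper_force: 35.0
```

Request:
servo_tool:
  rows:
    - [0, 0, 0.01, 0, 0.3]
    - [0, 0, 0.02, 0, 0.3]
    - [0, 0, 0.03, 0, 0.3]
    - [0, 0, 0.04, 0, 0.3]
    - [0, 0, 0.05, 0, 0.3]
    - [0, 0, 0.06, 0, 0.3]
    - [0, 0, 0.06, 0, 0.3]
    - [0, 0, 0.06, 0, 0.3]

```text
time_s: 8.93
ee_pos: [554.5, 138.4, 89.8]
ee_rot: [-180.0, -0.0, 161.3]
force: [-0.4, 0.3, -1.3]
gripper_width: 51.6
gripper_force: 35.0
```

Request:
servo_tool:
  rows:
    - [0, 0, 0.01, 0, 0.3]
    - [0, 0, 0.02, 0, 0.3]
    - [0, 0, 0.03, 0, 0.3]
    - [0, 0, 0.04, 0, 0.3]
    - [0, 0, 0.045, 0, 0.3]
    - [0, 0, 0.045, 0, 0.3]

```text
time_s: 9.43
ee_pos: [554.5, 138.3, 81.0]
ee_rot: [-180.0, -0.0, 161.3]
force: [-0.4, 0.5, -0.3]
gripper_width: 51.7
gripper_force: 35.0
```

Request:
servo_tool:
  rows:
    - [0, 0, 0.005, 0, 0.3]
    - [0, 0, 0.01, 0, 0.3]
    - [0, 0, 0.015, 0, 0.3]
    - [0, 0, 0.015, 0, 0.3]

```text
time_s: 9.77
ee_pos: [554.7, 138.3, 80.5]
ee_rot: [180.0, 0.1, 161.3]
force: [-4.9, -1.1, 14.0]
gripper_width: 51.5
gripper_force: 35.0
```

The cap rests on the pins: rim at about 58.5, 14 N. I'll turn it slowly under this push.

Request:
servo_tool:
  rows:
    - [0, 0, 0, 0.025, 0.3]
    - [0, 0, 0, 0.05, 0.3]
    - [0, 0, 0, 0.075, 0.3]
    - [0, 0, 0, 0.1, 0.3]
    - [0, 0, 0, 0.125, 0.3]
    - [0, 0, 0, 0.15, 0.3]
    - [0, 0, 0, 0.175, 0.3]
    - [0, 0, 0, 0.2, 0.3]
    - [0, 0, 0, 0.225, 0.3]
    - [0, 0, 0, 0.25, 0.3]
    - [0, 0, 0, 0.25, 0.3]

```text
time_s: 10.68
ee_pos: [555.7, 137.5, 80.5]
ee_rot: [179.9, 0.2, 138.8]
force: [-1.2, -4.1, 11.5]
gripper_width: 51.7
gripper_force: 35.0
```

```bash
python3 -c "
from h import *
s=state(); print(s['ee_pos'],s['ee_rot'],s['force'],s['torque'])"
```

```text
[555.72617514 137.46902775  80.53717837] [179.92220363   0.19772348 138.79353203] [-1.21572473 -4.07413523 11.50771253] [-0.89230371  0.51130316 -0.07323079]
```

Request:
servo_tool:
  rows:
    - [0, 0, 0, 0.025, 0.3]
    - [0, 0, 0, 0.05, 0.3]
    - [0, 0, 0, 0.075, 0.3]
    - [0, 0, 0, 0.1, 0.3]
    - [0, 0, 0, 0.125, 0.3]
    - [0, 0, 0, 0.15, 0.3]
    - [0, 0, 0, 0.175, 0.3]
    - [0, 0, 0, 0.2, 0.3]
    - [0, 0, 0, 0.225, 0.3]
    - [0, 0, 0, 0.25, 0.3]
    - [0, 0, 0, 0.25, 0.3]

```text
time_s: 11.6
ee_pos: [554.6, 137.8, 78.1]
ee_rot: [-180.0, 0.1, 116.3]
force: [1.5, -2.8, 0.3]
gripper_width: 51.8
gripper_force: 35.0
```

The cap dropped: z fell from 80.5 to 78.1 and the push vanished. Now I'll go straight down a little to confirm it's in line.

Request:
servo_tool:
  rows:
    - [0, 0, 0.01, 0, 0.3]
    - [0, 0, 0.02, 0, 0.3]
    - [0, 0, 0.03, 0, 0.3]
    - [0, 0, 0.03, 0, 0.3]

```text
time_s: 11.93
ee_pos: [554.5, 137.8, 71.6]
ee_rot: [-180.0, 0.0, 116.4]
force: [-0.1, -4.0, 1.2]
gripper_width: 51.5
gripper_force: 35.0
```

```bash
python3 -c "
from h import *
s=state(); print(s['ee_pos'],s['ee_rot'],s['force'],s['torque'])"
```

```text
[554.46064728 137.80877079  71.60447355] [-1.79953929e+02  3.97494116e-02  1.16370592e+02] [-0.05429287 -4.02395023  1.23034949] [-0.93918214  0.07881571 -0.00528024]
```

In line: 7 mm deeper with no force and no twist. Now I'll push home with a firmer grip.

Request:
servo_tool:
  rows:
    - [0, 0, 0, 0, 0.3]
    - [0, 0, 0, 0, 0.3]
    - [0, 0, 0.01, 0, 0.3]
    - [0, 0, 0.02, 0, 0.3]
    - [0, 0, 0.03, 0, 0.3]
    - [0, 0, 0.04, 0, 0.3]
    - [0, 0, 0.05, 0, 0.3]
    - [0, 0, 0.05, 0, 0.3]
    - [0, 0, 0.05, 0, 0.3]
  force: 55

```text
time_s: 12.68
ee_pos: [554.5, 137.8, 62.9]
ee_rot: [-180.0, 0.0, 116.4]
force: [-1.9, -6.1, 8.0]
gripper_width: 51.2
gripper_force: 55.0
```

Request:
servo_tool:
  rows:
    - [0, 0, 0.005, 0, 0.3]
    - [0, 0, 0.01, 0, 0.3]
    - [0, 0, 0.01, 0, 0.3]
    - [0, 0, 0.01, 0, 0.3]

```text
time_s: 13.02
ee_pos: [554.6, 137.8, 62.0]
ee_rot: [180.0, 0.1, 116.4]
force: [-4.5, -7.3, 13.8]
gripper_width: 51.3
gripper_force: 55.0
```

Request:
servo_tool:
  rows:
    - [0, 0, 0.004, 0, 0.3]
    - [0, 0, 0.008, 0, 0.3]
    - [0, 0, 0.008, 0, 0.3]
    - [0, 0, 0.008, 0, 0.3]
    - [0, 0, 0.008, 0, 0.3]

```text
time_s: 13.43
ee_pos: [554.7, 137.7, 62.0]
ee_rot: [179.9, 0.1, 116.4]
force: [-6.5, -7.3, 24.1]
gripper_width: 51.4
gripper_force: 55.0
```

```bash
python3 - <<'E'
from h import *
s=state(); print(s["time_s"],s["ee_pos"],s["force"],s["torque"])
im=vision.grab_frame("side")[:,:,::-1]; cv2.imwrite("pics/s4.png",cv2.resize(im[200:310,280:440],(800,550),interpolation=cv2.INTER_CUBIC))
E
```

```text
13.4333 [554.66955266 137.73774681  61.96541189] [-6.50994642 -7.34926499 24.05127741] [-1.44457276  1.45182276 -0.01479132]
```

View pics/s4.png

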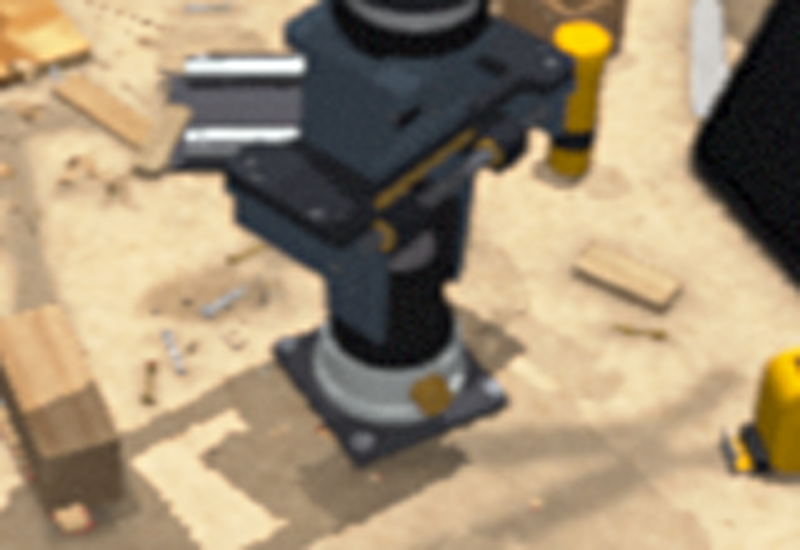

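The picture shows the cap's flange sitting on the shoulder at (395,345), with the torch, tape and block untouched. TCP z matches the predicted home height (62), and the push rose from 14 to 24 N without further travel, so the cap is on its stop. I'm handing in while holding.

```bash
python3 -c "
from workcell import job_done
print(job_done())"
```

```text
the job is handed in; nothing more can be done
None
```

The cap is out of the rack, keyed over the spigot's pins and held fully home on the housing shoulder with about 24 N of push; I handed the job in at about 13.5 s, and no verdict came back.

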